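Dock the stage carriage and hold the two-button start

TASK

Push the aluminium carriage of the inspection stage fully home against the white dock. Then press both green buttons on the console at the same moment, one fingertip on each, hold them fully down together for two seconds, let both go together and move clear. Only touch, never grip or lift: leave the red button and the loose things on the bench alone, and do not shift the console.

Things in the scene. Friction and masses are not known exactly. Their poses are not given: they have to be found in the camera images.
- stage: Inspection stage, fixed to the bench: black rail bed 280 (x) x 130 (y) x 12 mm high, with the white dock block (60 x 130 mm, top at 80 mm, black lens disc on it up to 96 mm) on its +x end, dock's near face at x = +80 mm in this frame. Origin at the centre of the underside; +x is the direction in which the carriage is pushed home, z up. Stands left or right of the robot, turned by up to 0.4 rad.
- carriage_face (a point): Middle of the near (-x) upright face of the sliding carriage, the face to push: a solid aluminium block 90 x 90 mm, 34 mm high, from 16 to 50 mm above the bench, with a low black and brass ring seat on top (up to 61 mm). This point is 33 mm above the bench. Axes parallel to the stage's.
- carriage (a joint): Travel of the carriage along the stage's +x, in m: starts between 0 and 0.05, 0.12 = fully home, against the dock (a hard stop). Rail friction about 2.5 N plus light damping (15 N per m/s); it stays where it is left.
- console: Hand console, loose on the bench, about 0.9 kg: cream box with a black foot, 120 (x) x 150 (y) x 40 mm high. Origin at the centre of the underside. Two green buttons side by side at x = +20, y = +30 and -30 mm; one smaller red button at x = -35, y = 0; a fixed black dial at x = -35, y = +53 (24 mm across, up to 55 mm high). Turned by up to 0.5 rad.
- green_left_top (a point): Centre of the top of the green button at the console's +y: 26 mm across, top 58 mm above the bench when up, in a black collar 42 mm across whose rim is 52 mm above the bench. This point moves down with the button.
- green_right_top (a point): The same for the green button at the console's -y; the two centres are 60 mm apart.
- green_left (a joint): How far the left green button is pressed, in m: 0 up, 0.006 fully down. It is spring-loaded: about 1.2 N starts it, 4 N holds it fully down, and it returns when let go.
- green_right (a joint): The same for the right green button.
- red_stop (a joint): How far the red stop button is pressed, in m: 0 up, 0.006 fully down. 20 mm across, top 58 mm above the bench. Leave it alone.
- jar_mid (a point): Amber glass jar with a black cap, 48 mm across, 60 mm tall, standing; point at its centre. Leave it alone.
- ring_cone_mid (a point): Dark wooden ring cone, 52 mm across the foot, 70 mm tall, standing; point half-way up. Leave it alone.
- loupe_mid (a point): Black loupe, 48 mm across, 48 mm tall, standing; point half-way up. Leave it alone.
- scraper_mid (a point): Red-handled scraper lying flat, 140 mm long along its x (from -65 to +75 mm), 12 mm wide, 8 mm high; point on its axis. Leave it alone.

How it is judged:
By the outcome, as a careful person would: the job done as asked, in the order asked, and still so for the second after the job is handed in, with the robot touching nothing.
It also fails if it takes over 54 s, if anything falls off the work surface, if the arm or the gripper's body presses on something with over 40 N, if the wrist force passes 120 N, or if a joint passes its speed limit or range.

ROBOT

A 6-joint arm with a two-finger parallel gripper is mounted at the origin on the work surface. World frame = base frame: x ahead of the robot, y to its left, z up, the work surface at z = 0. Lengths are in m, angles in degrees, forces in N, time in s.
With the tool pointing down it reaches from about 0.4 to 0.825 m from the base axis. Payload 7 kg.
Tool frame: the origin (TCP) lies where the fingers leave the gripper's body, on its centre line; the fingertips stand 66 mm ahead of it and the grasp point (between the pads) lies 47 mm ahead of it; z points along the fingers, y is the direction in which the jaws open and shut (so a half turn about z gives the same grasp; the last joint's range is limited). The gripper opens to 88 mm and grips with 3 to 60 N. Pads are 19 mm wide; open, the fingers measure 130 mm over their backs; the gripper's body (78 mm by 193 mm) begins 47 mm behind the grasp point.
Start: joints at [85.892, 20.546, 0.682, 0, -70.136, -16.507], TCP at [0.238, 0.632, 0.292] pointing down, gripper open.
Joint ranges: [-176.03, 176.03], [-82.01, 121.73], [-58.28, 71.71], [-173.87, 95.51], [-174.79, -0.11], [-173.66, 173.66]. Speed limits (degrees/s): [136.94, 136.94, 172.46, 180, 180, 180].

INTERFACE

Orientations are given as [roll, pitch, yaw] about the fixed x, y, z axes, in that order (R = Rz(yaw) Ry(pitch) Rx(roll)).
In Python, from plant import get_obs, snapshot, close_job gives the robot as it stands.
- The arm moves only by the tool play_rows, never from a script. Its argument "series" is a list of rows, each a list of 5 numbers: the opening in per cent of the stroke, from 0 (shut) to 100 (fully open), then the shift along the tool's x, y, z in m, then the turn about the tool's z in degrees. In form: [[jaw, dx, dy, dz, spin], ...]. A call has 1 to 10 rows; each row is the pose to reach, as a shift and turn from the pose commanded when the call began, along the tool's axes at that moment; what a row does not reach only later rows make up. A row lasts 1/10 s, in which the tool goes at most 50 mm and 8.59 degrees, less where a joint would pass 70% of its speed; a pose out of reach is approached as far as the arm can. A call with a gripper value outside its range is refused whole. The fingers move at their own pace and stop on an object; the grip force is fixed at half the most. Time passes only in rows, so rows that repeat a pose let the fingers close. It gives the time, the measured TCP pose, the force and the opening at its end, in the units of the state.
- get_obs(): the state, without advancing time (a new reading comes with each control period).
- snapshot(name): name is "scene" or "top" or "wrist"; returns a dict with "frame" (480x640x3 uint8, red, green, blue), "z_map" (480x640 float32, m along the optical axis (not along the pixel's ray), 0 where there is no reading), "mtx" (3x3 intrinsics, pixels), "camera_from_world" (4x4, takes a point from world to camera coordinates); the wrist camera has in their place "tool_from_camera" (4x4, takes a point from camera to tool coordinates, whose origin is the TCP and whose axes are the flange's). Camera axes: x right, y up, looking along -z (the intrinsics and any distortion apply to the point x, -y, -z); pixel columns grow to the right and rows downward; lengths in m; the calibration is good to about 2 mm. A picture is of the moment at which its call begins: read the wrist's pose just before it.
- close_job(): hands the job in, once; it reports no verdict.
The state is a dict: "clock": time; "joint_pos": joint angles; "qvel": joint speeds; "tau": joint torques, N m; "tool_pos": TCP position; "orientation": TCP orientation; "force": force on the tool from outside, world axes, zero at the start; "moment": the same for the moment, N m; "opening": finger opening in m.
Only numpy, scipy, OpenCV 4.12 (cv2) and the standard library are available. Lean on these libraries where they do the work, as an engineer would, in place of code of your own. Each camera call takes 0.05 s, during which the arm holds its last target.

## Working session

There is one attempt and no reset: what is moved stays moved. The work goes in short steps, Python scripts to look and compute and a tool call to move; the robot and the scene stay as the last step left them, time stands still between calls to the robot, and variables do not carry over. Pictures are saved under pics/ and viewed, and the job is handed in when it is done.

Besides the shell and the picture viewer there is one more tool, called after "Request:" by a JSON object that holds its "fn" and its "kwargs", one argument or row to a line. play_rows: Moves the arm, as the interface text tells. Its arguments: {"type":"object","properties":{"series":{"type":"array"}},"required":["series"]}

```bash
mkdir -p pics; ls
python3 - <<'E'
from plant import *
import cv2, numpy as np, pickle
o=get_obs(); print(o)
for n in ["scene","top"]:
    s=snapshot(n); cv2.imwrite(f"pics/{n}0.png",s["frame"][:,:,::-1]); pickle.dump(s,open(f"{n}0.pkl","wb")); print(n,s["mtx"],s["camera_from_world"],[ (k) for k in s])
E
```

```text
pics
{'clock': 0.0, 'joint_pos': array([ 8.58927461e+01,  2.05906346e+01,  6.33223505e-01, -1.88452678e-02,
       -7.01350582e+01, -1.65053812e+01]), 'qvel': array([ 0.01035575,  0.03494284, -0.04629741, -0.11429632,  0.02091591,
       -0.00966737]), 'tau': array([ 1.95192308e-05, -5.82722104e+01,  2.93058532e+01,  6.99723333e+00,
        7.06657040e-03, -1.64618368e-04]), 'tool_pos': array([0.23753789, 0.63141766, 0.29123146]), 'orientation': array([ 1.79906308e+02, -9.28766153e-03, -2.06190455e+01]), 'force': array([ 0.95866023,  0.03694165, -0.04353197]), 'moment': array([-0.0103232 , -0.02492094,  0.03234239]), 'opening': 0.08772354937990823}
scene [[466.25159323   0.         308.20037512]
 [  0.         466.25159323 232.74984232]
 [  0.           0.           1.        ]] [[-0.56149354  0.82747835 -0.00214096  0.35437193]
 [-0.62267306 -0.42081406  0.65969219  0.3341882 ]
 [ 0.54498006  0.37174603  0.75153285 -1.40837661]
 [ 0.          0.          0.          1.        ]] ['frame', 'z_map', 'mtx', 'camera_from_world']
top [[492.06318073   0.         311.96338657]
 [  0.         492.06318073 240.51129253]
 [  0.           0.           1.        ]] [[ 0.04401564 -0.99903033  0.00100694 -0.01802289]
 [ 0.97803927  0.04329629  0.203874   -0.61737787]
 [-0.20371991 -0.00798881  0.97899662 -0.9633873 ]
 [ 0.          0.          0.          1.        ]] ['frame', 'z_map', 'mtx', 'camera_from_world']
```

View pics/scene0.png

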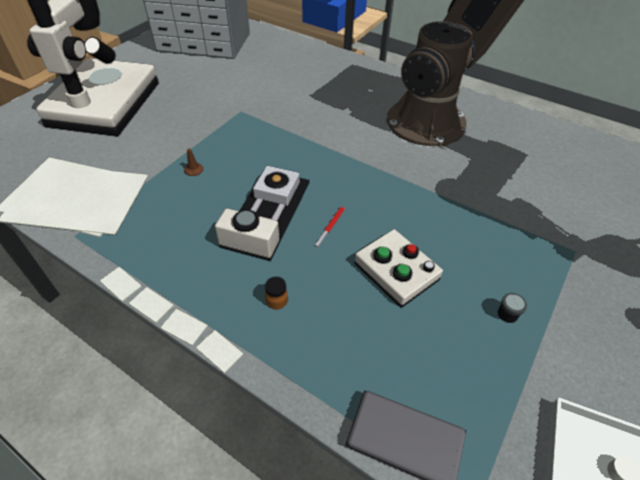

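View pics/top0.png

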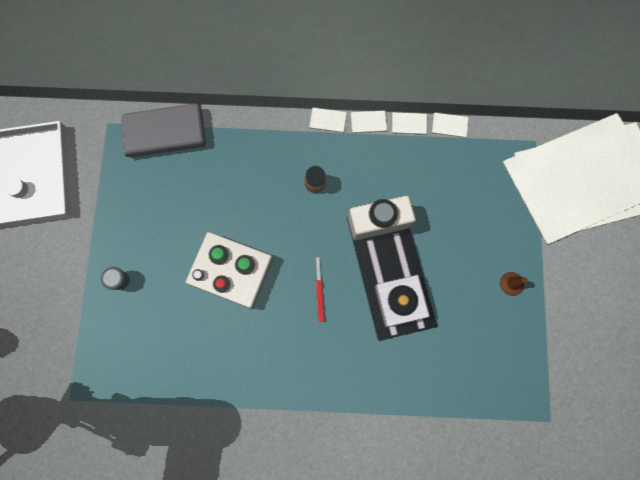

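The scene view shows the robot at the upper right. In the top view, the stage is right of centre (carriage about (403,300), dock about (382,215)) and the console is left (greens about (218,254) and (245,264)). I'll measure on enlarged crops.

```bash
cat > h.py <<'E'
import cv2, numpy as np, pickle
def load(n): return pickle.load(open(n+".pkl","rb"))
def px_h(s,u,v,h):
    K=s["mtx"];T=s["camera_from_world"];R=T[:3,:3];t=T[:3,3]
    d=np.linalg.inv(K)@[u,v,1]; d=np.array([d[0],-d[1],-d[2]])
    c=-R.T@t; w=R.T@d; return c+w*(h-c[2])/w[2]
def px_d(s,u,v):
    K=s["mtx"];T=s["camera_from_world"];R=T[:3,:3];t=T[:3,3]
    z=s["z_map"][int(round(v)),int(round(u))]
    d=np.linalg.inv(K)@[u,v,1]*z; d=np.array([d[0],-d[1],-d[2]])
    return R.T@(d-t)
def proj(s,P):
    T=s["camera_from_world"];c=T[:3,:3]@P+T[:3,3]; q=s["mtx"]@[c[0],-c[1],-c[2]]; return q[:2]/q[2]
E
python3 - <<'E'
from h import *
s=load("top0");f=s["frame"][:,:,::-1]
cv2.imwrite("pics/c1.png",cv2.resize(f[225:315,175:285],None,fx=6,fy=6,interpolation=cv2.INTER_CUBIC))
cv2.imwrite("pics/c2.png",cv2.resize(f[190:345,340:445],None,fx=3.8,fy=3.8,interpolation=cv2.INTER_CUBIC))
for n,(u,v) in dict(gl=(218,254),gr=(245,264),red=(221,283),carr=(420,310),dock=(357,231),jar=(315,174),cone=(512,283),loupe=(113,278),scr=(320,300)).items(): print(n,px_d(s,u,v).round(4))
E
```

```text
gl [0.5815 0.204  0.0573]
gr [0.5622 0.1455 0.062 ]
red [0.5207 0.192  0.0617]
carr [ 0.4847 -0.2196  0.0469]
dock [ 0.6386 -0.0829  0.0784]
jar [0.7657 0.0092 0.0578]
cone [ 0.5511 -0.4172  0.0324]
loupe [0.5226 0.4202 0.0484]
scr [ 0.4997 -0.0133  0.0059]
```

View pics/c1.png

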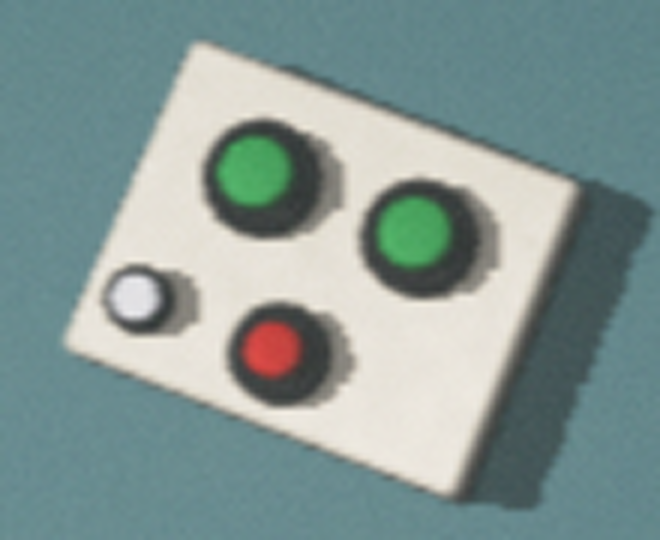

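View pics/c2.png

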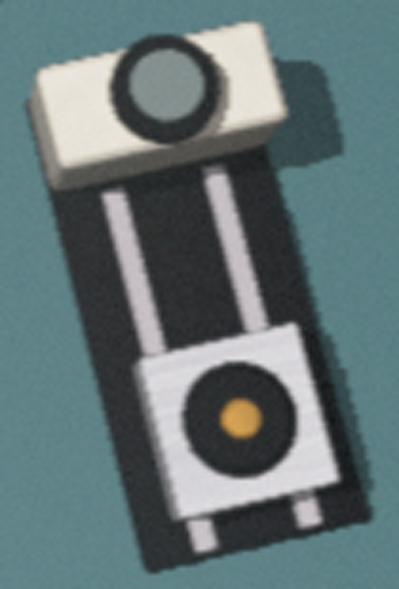

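Console crop: green tops at (254,172) and (413,232), body corners at (198,42), (578,183), (455,497), (67,345). Stage crop: carriage top corners at (137,362), (296,325), (338,481), (176,519); bed near corners at (148,571), (370,520).

```bash
cat > m.py <<'E'
from h import *
s=load("top0")
a=lambda U,V:((U+.5)/6-.5+175,(V+.5)/6-.5+225)
b=lambda U,V:((U+.5)/3.8-.5+340,(V+.5)/3.8-.5+190)
gl=px_h(s,*a(254,172),.058);gr=px_h(s,*a(413,232),.058);red=px_h(s,*a(271,350),.058)
print("gl,gr,red",gl,gr,red,np.linalg.norm(gl-gr))
d=gl-gr;yawc=np.degrees(np.arctan2(-d[0],d[1]));print("console yaw from buttons",yawc)
C=np.array([px_h(s,*a(*p),.04) for p in [(198,42),(578,183),(455,497),(67,345)]])
print(C.round(4),C.mean(0))
def pose(model,W):
    m=np.array(model,float);W=W[:,:2];mc=m-m.mean(0);wc=W-W.mean(0)
    th=np.arctan2((mc[:,0]*wc[:,1]-mc[:,1]*wc[:,0]).sum(),(mc*wc).sum());R=np.array([[np.cos(th),-np.sin(th)],[np.sin(th),np.cos(th)]])
    t=W.mean(0)-R@m.mean(0);return R,t,np.degrees(th),np.linalg.norm((R@m.T).T+t-W,axis=1)
R,t,th,e=pose([(.06,.075),(.06,-.075),(-.06,-.075),(-.06,.075),(.02,.03),(.02,-.03),(-.035,0)],np.vstack([C,gl,gr,red]))
print("console",t,th,e.round(4)); print("greens model",R@[.02,.03]+t,R@[.02,-.03]+t)
A=np.array([px_h(s,*b(*p),.05) for p in [(137,362),(296,325),(338,481),(176,519)]])
R,t,th,e=pose([(.045,.045),(.045,-.045),(-.045,-.045),(-.045,.045)],A)
print("carriage c",t,th,e.round(4),"face",t+R@[-.045,0])
B=np.array([px_h(s,*b(*p),h) for p,h in [((148,571),.012),((370,520),.012),((38,70),.08),((262,25),.08),((287,110),.08)]])
R,t2,th,e=pose([(-.14,.065),(-.14,-.065),(.14,.065),(.14,-.065),(.08,-.065)],B)
print("stage",t2,th,e.round(4)); q=R.T@(t-t2);print("carriage in stage",q,"travel if home center at .035:",q[0]+.085)
print("face home", t2+R@[-.01,0], "face now", t2+R@[q[0]-.045,0])
E
python3 m.py
```

```text
gl,gr,red [0.58283524 0.20626204 0.058     ] [0.56420958 0.14948707 0.058     ] [0.52113034 0.19524969 0.058     ] 0.05975208672717287
console yaw from buttons -18.162645611677625
[[0.6321 0.2338 0.04  ]
 [0.5871 0.0951 0.04  ]
 [0.475  0.1309 0.04  ]
 [0.5217 0.2701 0.04  ]] [0.55398624 0.18248314 0.04      ]
console [0.55419557 0.18321273] -18.152249464646285 [0.0031 0.002  0.0012 0.0033 0.0008 0.0011 0.0011]
greens model [0.5825465  0.20548883] [0.56385391 0.14847491]
carriage c [ 0.50243861 -0.18168022] 15.298767053459164 [0.0019 0.0014 0.0018 0.0016] face [ 0.45903327 -0.19355357]
stage [ 0.57097646 -0.16391037] 15.70931385456486 [0.0024 0.0014 0.0032 0.0056 0.005 ]
carriage in stage [-0.07078912  0.00145099] travel if home center at .035: 0.01421087677290063
face home [ 0.56134999 -0.16661794] face now [ 0.45951232 -0.19526107]
```

Request:
{"fn": "play_rows", "kwargs": {
  "series": [
    [0, 0.04, 0.015, 0, 8],
    [0, 0.08, 0.03, 0, 16],
    [0, 0.12, 0.045, 0, 24],
    [0, 0.16, 0.06, 0, 32],
    [0, 0.2, 0.075, 0, 40],
    [0, 0.24, 0.09, 0, 48],
    [0, 0.28, 0.105, 0, 56],
    [0, 0.327, 0.124, 0, 60],
    [0, 0.327, 0.124, 0, 60],
    [0, 0.327, 0.124, 0, 60]
  ]
}}

```text
clock: 1.1
tool_pos: [0.5009, 0.3993, 0.2916]
orientation: [180.0, -0.0, -80.8]
force: [-0.3, -0.3, 0.1]
opening: 0.0134
```

Run:
```python
from plant import *
o=get_obs(); print({k:o[k] for k in ['clock','joint_pos','tool_pos','orientation','force','opening']})
import cv2
s=snapshot("wrist"); cv2.imwrite("pics/w1.png",s["frame"][:,:,::-1]); print(s["tool_from_camera"])
```

```text
{'clock': 1.1, 'joint_pos': array([ 5.59735769e+01,  1.73854986e+01, -3.97458187e+00, -1.22965625e-02,
       -6.86942527e+01, -4.67254433e+01]), 'tool_pos': array([0.50092138, 0.39925985, 0.2915812 ]), 'orientation': array([ 1.79954417e+02, -3.17088209e-02, -8.07563271e+01]), 'force': array([-0.32017184, -0.29191671,  0.10085065]), 'opening': 0.013391984292893195}
[[-7.82724224e-04  9.68773769e-01  2.47945098e-01  6.71358773e-02]
 [ 9.99998134e-01  1.19621973e-03 -1.51704366e-03 -6.99799502e-04]
 [-1.76626892e-03  2.47943448e-01 -9.68772898e-01 -9.27967094e-02]
 [ 0.00000000e+00  0.00000000e+00  0.00000000e+00  1.00000000e+00]]
```

View pics/w1.png

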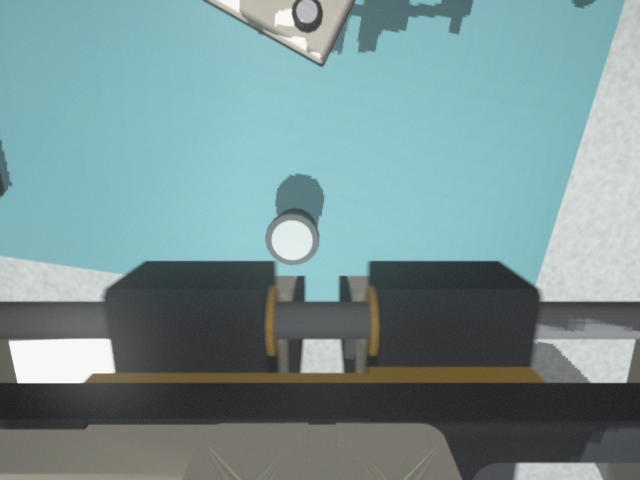

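The wrist view shows the loupe at (292,238) and the shut fingers at about (280–300) and (340–360). The finger tips look thin, so I'll check them once they're open. Heading to the stage now.

Request:
{"fn": "play_rows", "kwargs": {
  "series": [
    [0, 0.045, 0.013, 0, 7],
    [0, 0.09, 0.026, 0, 14],
    [0, 0.135, 0.039, 0, 21],
    [0, 0.18, 0.051, 0, 28],
    [0, 0.225, 0.064, 0, 35],
    [0, 0.27, 0.077, 0, 42],
    [0, 0.315, 0.09, 0, 49],
    [0, 0.36, 0.103, 0, 56],
    [0, 0.405, 0.115, 0, 63],
    [0, 0.45, 0.128, 0, 70]
  ]
}}

```text
clock: 2.15
tool_pos: [0.4467, -0.0647, 0.2925]
orientation: [-180.0, 0.1, -150.7]
force: [1.8, -0.4, -0.4]
opening: 0.0002
```

Run:
```python
from plant import *
import numpy as np
o=get_obs(); print({k:o[k] for k in ['clock','joint_pos','tool_pos','orientation','force','opening']})
y=np.radians(o['orientation'][2]);d=np.array([.43,-.203])-o['tool_pos'][:2]
print(np.array([[np.cos(y),np.sin(y)],[np.sin(y),-np.cos(y)]])@d, (o['orientation'][2]+164.4+180)%360-180)
```

```text
{'clock': 2.15, 'joint_pos': array([ 1.68988050e+01, -1.16892486e+00, -2.60797342e+01, -4.56368689e-03,
       -6.50212049e+01, -7.76192874e+01]), 'tool_pos': array([ 0.44666485, -0.06473519,  0.29254864]), 'orientation': array([-1.79989466e+02,  6.72921461e-02, -1.50722401e+02]), 'force': array([ 1.83162845, -0.41491271, -0.38304102]), 'opening': 0.0002225311161601606}
[ 0.08215331 -0.11245314] 13.67759912888323
```

Request:
{"fn": "play_rows", "kwargs": {
  "series": [
    [0, 0.02, -0.028, 0, 4],
    [0, 0.04, -0.056, 0, 7],
    [0, 0.06, -0.084, 0, 11],
    [0, 0.082, -0.112, 0, 13.7],
    [0, 0.082, -0.112, 0.04, 13.7],
    [0, 0.082, -0.112, 0.08, 13.7],
    [0, 0.082, -0.112, 0.11, 13.7],
    [0, 0.082, -0.112, 0.14, 13.7],
    [0, 0.082, -0.112, 0.14, 13.7]
  ]
}}

```text
clock: 3.05
tool_pos: [0.4287, -0.2009, 0.149]
orientation: [179.8, -0.4, -164.2]
force: [-0.2, 0.4, 0.1]
opening: 0.0006
```

Run:
```python
from plant import *
import cv2
o=get_obs(); print({k:o[k] for k in ['clock','joint_pos','tool_pos','orientation','force','opening']})
for n in ["top","wrist"]:
    s=snapshot(n); f=s["frame"][:,:,::-1]; cv2.imwrite(f"pics/{n}2.png",f if n=="wrist" else cv2.resize(f[180:400,300:500],None,fx=2.7,fy=2.7))
```

```text
{'clock': 3.05, 'joint_pos': array([-1.23973293e+00,  1.03942155e+01, -3.48094079e+01, -6.71999201e-02,
       -4.51849408e+01, -7.29538469e+01]), 'tool_pos': array([ 0.42866436, -0.2008614 ,  0.1489577 ]), 'orientation': array([ 179.84081911,   -0.35763252, -164.24060857]), 'force': array([-0.24678309,  0.3502678 ,  0.09077676]), 'opening': 0.0006026032615133884}
```

View pics/top2.png

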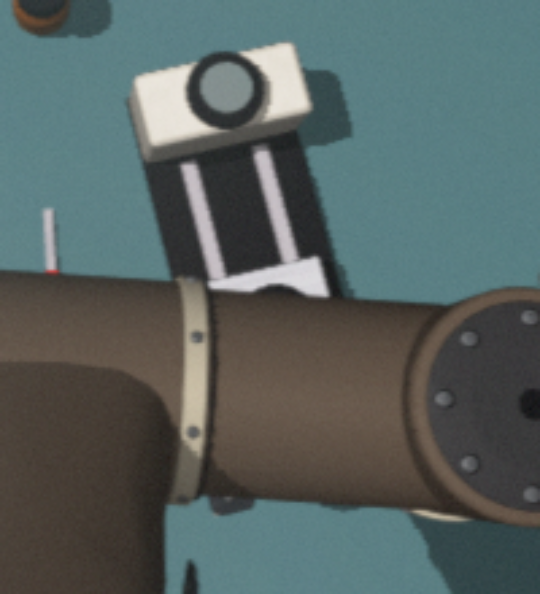

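View pics/wrist2.png

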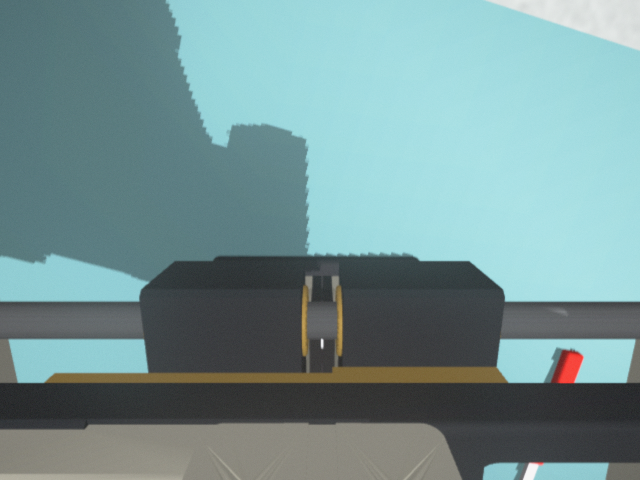

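The carriage is just ahead of the tool and the way is clear. I'll lower to tip height 26 mm, then push. First I'll check where the tips project in the wrist view and how thick they are.

Run:
```python
from plant import *
import numpy as np,cv2
s=snapshot("wrist");T=np.linalg.inv(s["tool_from_camera"]);K=s["mtx"]
def pr(p):
    c=T[:3,:3]@p+T[:3,3];q=K@[c[0],-c[1],-c[2]];return (q[:2]/q[2]).round(1),-c[2].round(4)
for p in [(0,0,.066),(.0095,0,.066),(.0095,.021,.066),(.0095,.01,.066),(.0095,.021,.047),(.0095,.02,.0),(0.0095,0.065-.044,0.0)]: print(p,pr(np.array(p)))
z=s["z_map"];np.set_printoptions(linewidth=220)
M=s["tool_from_camera"]
for v in range(255,380,8):
  row=[]
  for u in range(200,450,12):
    d=np.linalg.inv(K)@[u,v,1]*z[v,u];p=M@[d[0],-d[1],-d[2],1];row.append("%3d,%3d,%3d"%tuple(p[:3]*1000))
  print(v,row[0::2])
t=snapshot("top")
```

```text
(0, 0, 0.066) (array([323.8, 295.3]), np.float64(0.1701))
(0.0095, 0, 0.066) (array([323.8, 274.4]), np.float64(0.1677))
(0.0095, 0.021, 0.066) (array([373.2, 274.4]), np.float64(0.1677))
(0.0095, 0.01, 0.066) (array([347.3, 274.4]), np.float64(0.1677))
(0.0095, 0.021, 0.047) (array([379.6, 291.2]), np.float64(0.1493))
(0.0095, 0.02, 0.0) (array([401.3, 358.4]), np.float64(0.1038))
(0.0095, 0.021000000000000005, 0.0) (array([405.1, 358.4]), np.float64(0.1038))
255 [' -7,-79,152', ' -4,-61,143', ' -4,-46,143', ' -4,-31,142', ' -5,-16,143', ' -4, -1,142', ' -5, 13,143', ' -5, 28,143', ' -5, 43,145', ' -5, 58,144', ' -7, 75,151']
263 [' 38,-28, -7', ' 37,-23, -6', ' 37,-17, -6', ' 38,-12, -7', ' 37, -6, -6', ' -9, -1,140', ' 38,  4, -6', ' 37,  9, -5', ' 38, 15, -7', ' 37, 20, -5', ' 38, 26, -7']
271 [' 38,-27,-12', ' 38,-21,-13', ' 38,-16,-12', ' 38,-11,-13', ' 38, -6,-13', '-14, -1,140', ' 38,  3,-13', ' 38,  9,-12', ' 38, 14,-13', ' 38, 19,-12', ' 38, 24,-12']
279 [' 37,-25,-16', ' 38,-20,-18', ' 37,-15,-16', ' 38,-10,-18', ' 37, -6,-17', '  8, -1, 62', ' 37,  3,-17', ' 37,  8,-17', 
[... 1384 characters left out ...]
-24', ' 27, 21,-24']
351 [' 26,-24,-24', ' 25,-19,-24', ' 25,-15,-24', ' 25,-10,-23', ' 25, -5,-24', '  0, -1, 19', ' 25,  3,-24', ' 26,  7,-24', ' 26, 12,-24', ' 25, 17,-24', ' 25, 21,-24']
359 [' 23,-24,-23', ' 24,-19,-24', ' 23,-15,-24', ' 24,-10,-24', ' 23, -5,-23', ' -2, -1, 19', ' 23,  3,-24', ' 24,  8,-24', ' 23, 12,-24', ' 23, 17,-23', ' 24, 21,-24']
367 [' 22,-24,-23', ' 22,-20,-24', ' 22,-15,-24', ' 22,-10,-24', ' 21, -6,-22', ' -5, -1, 19', ' 22,  3,-23', ' 21,  8,-23', ' 22, 12,-24', ' 22, 17,-24', ' 22, 22,-23']
375 [' 22,-23,-27', ' 22,-19,-27', ' 21,-14,-26', ' 22,-10,-27', ' 22, -5,-27', ' 22, -1,-27', ' 22,  3,-27', ' 22,  7,-27', ' 22, 12,-27', ' 22, 16,-26', ' 22, 21,-26']
```

Request:
{"fn": "play_rows", "kwargs": {
  "series": [
    [0, 0, 0, 0.03, 0],
    [0, 0, 0, 0.056, 0],
    [0, 0, 0, 0.056, 0],
    [0, -0.01, 0, 0.056, 0],
    [0, -0.02, 0, 0.056, 0],
    [0, -0.03, 0, 0.056, 0],
    [0, -0.04, 0, 0.056, 0]
  ]
}}

```text
clock: 3.95
tool_pos: [0.4702, -0.1912, 0.0971]
orientation: [-180.0, 0.0, -164.3]
force: [-4.3, -2.2, 3.1]
opening: 0.0005
```

Request:
{"fn": "play_rows", "kwargs": {
  "series": [
    [0, -0.01, 0, 0, 0],
    [0, -0.02, 0, 0, 0],
    [0, -0.03, 0, 0, 0],
    [0, -0.04, 0, 0, 0],
    [0, -0.05, 0, 0, 0],
    [0, -0.06, 0, 0, 0],
    [0, -0.066, 0, 0, 0],
    [0, -0.07, 0, 0, 0],
    [0, -0.07, 0, 0, 0]
  ]
}}

```text
clock: 4.85
tool_pos: [0.5376, -0.1721, 0.0961]
orientation: [-180.0, 0.1, -164.3]
force: [-0.3, 0.4, -0.5]
opening: 0.0004
```

Run:
```python
from plant import *
import cv2,pickle
o=get_obs(); print({k:o[k] for k in ['clock','joint_pos','tool_pos','orientation','force','opening']})
s=snapshot("scene"); f=s["frame"][:,:,::-1]; cv2.imwrite("pics/s3.png",cv2.resize(f[120:320,160:400],None,fx=3,fy=3))
```

```text
{'clock': 4.85, 'joint_pos': array([ 2.11110586e+00,  2.19227710e+01, -2.67926387e+01, -9.10813785e-03,
       -4.12134705e+01, -7.64032786e+01]), 'tool_pos': array([ 0.53756318, -0.17208163,  0.09606786]), 'orientation': array([-1.79989122e+02,  7.05390648e-02, -1.64299014e+02]), 'force': array([-0.33026508,  0.363484  , -0.48634194]), 'opening': 0.00040480050219014686}
```

View pics/s3.png

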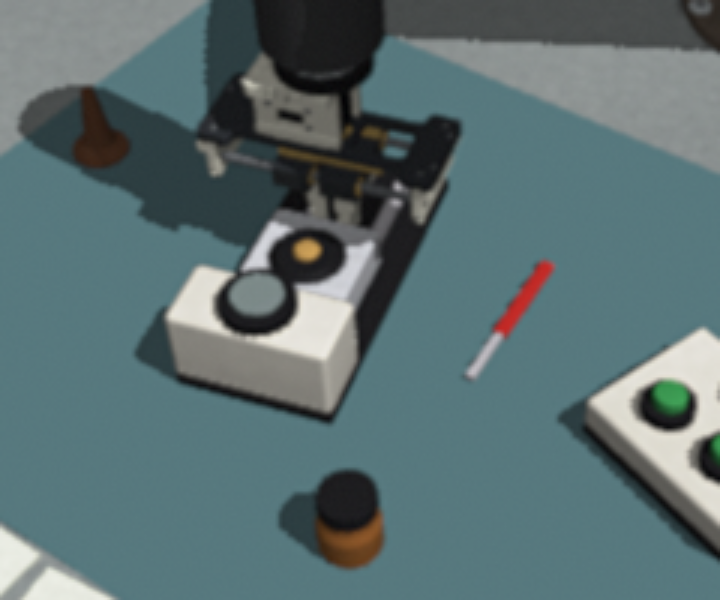

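The carriage is near the dock, with a small gap likely left. I'll push on gently to the stop.

Request:
{"fn": "play_rows", "kwargs": {
  "series": [
    [0, -0.003, 0, 0, 0],
    [0, -0.006, 0, 0, 0],
    [0, -0.009, 0, 0, 0],
    [0, -0.012, 0, 0, 0],
    [0, -0.014, 0, 0, 0]
  ]
}}

```text
clock: 5.4
tool_pos: [0.5502, -0.1685, 0.0962]
orientation: [180.0, -0.0, -164.3]
force: [-5.0, -1.0, 2.6]
opening: 0.0005
```

Request:
{"fn": "play_rows", "kwargs": {
  "series": [
    [0, -0.002, 0, 0, 0],
    [0, -0.003, 0, 0, 0],
    [0, -0.003, 0, 0, 0]
  ]
}}

```text
clock: 5.7
tool_pos: [0.5505, -0.1684, 0.096]
orientation: [179.9, -0.3, -164.3]
force: [-9.7, -2.3, 9.2]
opening: 0.0001
```

Request:
{"fn": "play_rows", "kwargs": {
  "series": [
    [0, -0.001, 0, 0, 0],
    [0, -0.002, 0, 0, 0],
    [0, -0.003, 0, 0, 0],
    [0, -0.003, 0, 0, 0],
    [0, -0.003, 0, 0, 0]
  ]
}}

```text
clock: 6.2
tool_pos: [0.5508, -0.1683, 0.0959]
orientation: [179.9, -0.6, -164.4]
force: [-17.8, -5.6, 15.8]
opening: 0.0002
```

The tool has stalled at 18 N where the stop was predicted. I'll back off straight, then rise.

Request:
{"fn": "play_rows", "kwargs": {
  "series": [
    [0, 0.005, 0, 0, 0],
    [0, 0.015, 0, 0, 0],
    [0, 0.035, 0, 0, 0],
    [0, 0.05, 0, 0, 0],
    [0, 0.05, 0, -0.04, 0],
    [0, 0.05, 0, -0.09, 0],
    [0, 0.05, 0, -0.14, 0],
    [0, 0.05, 0, -0.18, 0],
    [0, 0.05, 0, -0.18, 0]
  ]
}}

```text
clock: 7.1
tool_pos: [0.5103, -0.181, 0.283]
orientation: [-179.7, 0.6, -164.3]
force: [-0.7, 0.1, -1.1]
opening: 0.0005
```

Run:
```python
from plant import *
import cv2,pickle
import numpy as np
o=get_obs(); print({k:o[k] for k in ['clock','joint_pos','tool_pos','orientation','force','opening']})
s=snapshot("scene"); f=s["frame"][:,:,::-1]; pickle.dump(s,open("scene4.pkl","wb"));cv2.imwrite("pics/s4.png",cv2.resize(f[150:270,200:330],None,fx=5,fy=5,interpolation=cv2.INTER_CUBIC))
y=np.radians(o['orientation'][2]);d=np.array([.573,.177])-o['tool_pos'][:2]
print(np.array([[np.cos(y),np.sin(y)],[np.sin(y),-np.cos(y)]])@d)
```

```text
{'clock': 7.1, 'joint_pos': array([  1.28145996,   7.99745556, -17.48545545,   0.11554427,
       -63.82740317, -75.58644666]), 'tool_pos': array([ 0.51030108, -0.18099807,  0.28302017]), 'orientation': array([-179.72730134,    0.64196677, -164.25311919]), 'force': array([-0.66364353,  0.1385049 , -1.0657972 ]), 'opening': 0.0005306235042577178}
[-0.15750223  0.32754666]
```

View pics/s4.png

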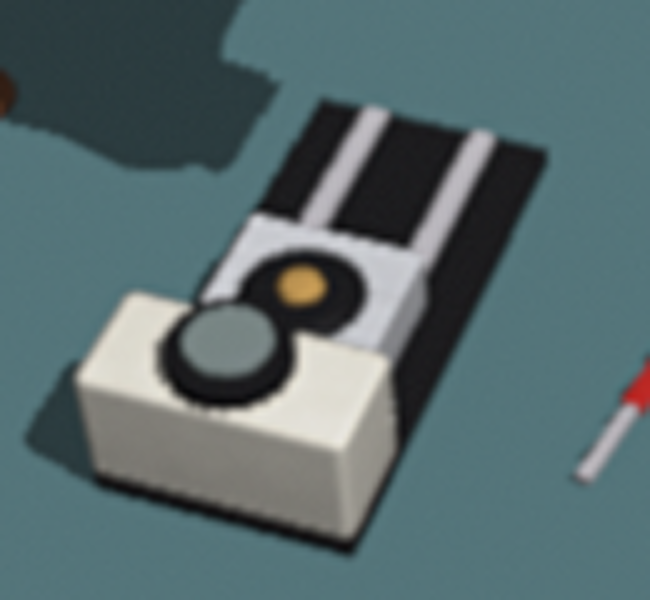

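The carriage sits against the dock. Its top runs under the dock edge line at (205,300)–(385,355) with no gap visible. Moving above the console with the jaws part open.

Request:
{"fn": "play_rows", "kwargs": {
  "series": [
    [44, -0.02, 0.041, 0, 4],
    [44, -0.04, 0.082, 0, 9],
    [44, -0.06, 0.123, 0, 13],
    [44, -0.08, 0.164, 0, 18],
    [44, -0.1, 0.205, 0, 22],
    [44, -0.12, 0.246, 0, 26],
    [44, -0.14, 0.287, 0, 30],
    [44, -0.1575, 0.3275, 0, 33.9],
    [44, -0.1575, 0.3275, 0, 33.9],
    [44, -0.1575, 0.3275, 0, 33.9]
  ]
}}

```text
clock: 8.15
tool_pos: [0.5702, 0.1783, 0.2745]
orientation: [-179.9, -0.1, 161.9]
force: [-0.6, 0.2, 0.9]
opening: 0.0389
```

Run:
```python
from plant import *
import cv2,pickle
import numpy as np
o=get_obs(); print({k:o[k] for k in ['clock','joint_pos','tool_pos','orientation','force','opening']})
s=snapshot("wrist"); f=s["frame"][:,:,::-1]; pickle.dump((o,s),open("w5.pkl","wb"));cv2.imwrite("pics/w5.png",f)
cv2.imwrite("pics/w5c.png",cv2.resize(f[240:380,200:450],None,fx=3,fy=3))
```

```text
{'clock': 8.15, 'joint_pos': array([ 3.60793058e+01,  1.40634077e+01, -1.08638176e+01, -2.25220490e-02,
       -6.52037556e+01, -1.44151787e+02]), 'tool_pos': array([0.57021003, 0.17831017, 0.27446796]), 'orientation': array([-1.79905790e+02, -9.32636696e-02,  1.61917973e+02]), 'force': array([-0.61254259,  0.1616741 ,  0.85396903]), 'opening': 0.038912002601528606}
```

View pics/w5.png

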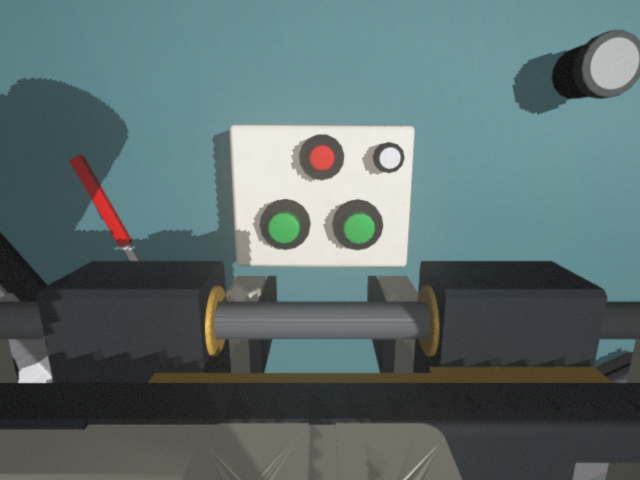

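View pics/w5c.png

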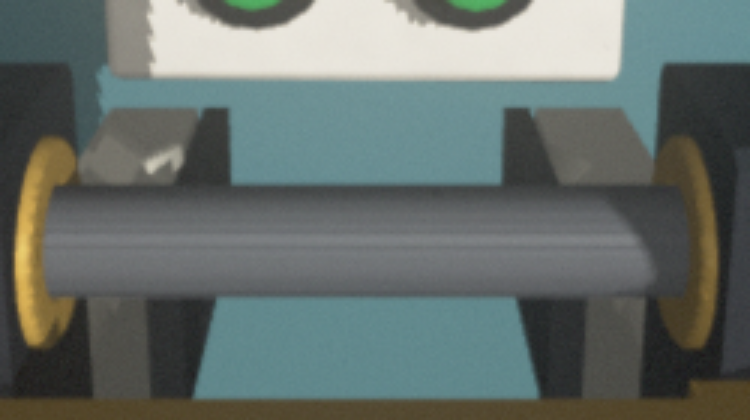

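Wrist view: green tops at about (284,227) and (359,227), red at (321,157), dial at (389,157). The tip inner edges are at columns 277 and 368, and each tip is about 17 mm thick, so an opening of about 43 mm puts the tip centres 60 mm apart.

Run:
```python
import pickle,cv2,numpy as np
o,s=pickle.load(open("w5.pkl","rb"))
f=s["frame"].astype(int);m=((f[...,1]>f[...,0]*1.5)&(f[...,1]>f[...,2]*1.3)).astype(np.uint8)
n,l,st,c=cv2.connectedComponentsWithStats(m)
K=s["mtx"];M=s["tool_from_camera"];zb=o['tool_pos'][2]-.058
P=[]
for i in range(1,n):
    if st[i,4]<200: continue
    d=np.linalg.inv(K)@[*c[i],1];d=np.array([d[0],-d[1],-d[2]]);w=M[:3,:3]@d;k=(zb-M[2,3])/w[2];p=M[:3,3]+k*w;P.append(p);print(c[i],st[i],p.round(4),"depth pred",-(d*k)[2],s["z_map"][int(c[i][1]),int(c[i][0])])
P=np.array(P);print(P.mean(0),np.linalg.norm(P[0]-P[1]),np.degrees(np.arctan2(P[1,0]-P[0,0],P[1,1]-P[0,1])))
y=np.radians(o['orientation'][2]);A=np.array([[np.cos(y),np.sin(y)],[np.sin(y),-np.cos(y)]])
for p in P: print("world",o['tool_pos'][:2]+A.T@p[:2])
t=np.mean([[.5828,.2063],[.5642,.1495]],0);print("top cam mid in tool",A@(t-o['tool_pos'][:2]))
```

```text
[283.72317881 227.52847682] [268 213  32  30 755] [-0.0043 -0.0311  0.2165] depth pred 0.3168921375267034 0.31329626
[358.98793566 227.89544236] [344 213  31  31 746] [-0.0047  0.0293  0.2165] depth pred 0.31693945320141254 0.31257546
[-0.00449168 -0.00089601  0.21646796] 0.06043965296830798 -0.3254456697089164
world [0.56465917 0.14739067]
world [0.58374437 0.20473792]
top cam mid in tool [-0.0032548   0.00063122]
```

Request:
{"fn": "play_rows", "kwargs": {
  "series": [
    [49, -0.004, 0, 0.03, 0],
    [49, -0.004, 0, 0.07, 0],
    [49, -0.004, 0, 0.1, 0],
    [49, -0.004, 0, 0.12, 0],
    [49, -0.004, 0, 0.13, 0],
    [49, -0.004, 0, 0.13, 0],
    [49, -0.004, 0, 0.13, 0],
    [49, -0.004, 0, 0.13, 0]
  ]
}}

```text
clock: 9.0
tool_pos: [0.5753, 0.1763, 0.1476]
orientation: [179.9, 0.1, 161.8]
force: [-0.0, 0.7, 1.0]
opening: 0.0432
```

Run:
```python
from plant import *
import cv2,pickle
import numpy as np
o=get_obs(); print({k:o[k] for k in ['clock','joint_pos','tool_pos','orientation','force','opening']})
y=np.radians(o['orientation'][2]);A=np.array([[np.cos(y),np.sin(y)],[np.sin(y),-np.cos(y)]])
for t in [[.5735,.1779],[.5742,.1761]]: print("mid in tool",A@(np.array(t)-o['tool_pos'][:2]))
s=snapshot("scene"); f=s["frame"][:,:,::-1]; cv2.imwrite("pics/s6.png",cv2.resize(f[200:320,330:470],None,fx=5,fy=5,interpolation=cv2.INTER_CUBIC))
s=snapshot("wrist"); f=s["frame"][:,:,::-1]; cv2.imwrite("pics/w6.png",f)
```

```text
{'clock': 9.0, 'joint_pos': array([ 3.56332150e+01,  2.10627931e+01, -1.92937141e+01,  1.90779304e-02,
       -4.95096604e+01, -1.43858777e+02]), 'tool_pos': array([0.57527225, 0.17627667, 0.14761359]), 'orientation': array([1.79900497e+02, 9.06707011e-02, 1.61786730e+02]), 'force': array([-0.01840548,  0.71064786,  1.00045162]), 'opening': 0.04316016174921943}
mid in tool [0.00219084 0.00098807]
mid in tool [ 0.00096331 -0.00050296]
```

View pics/s6.png

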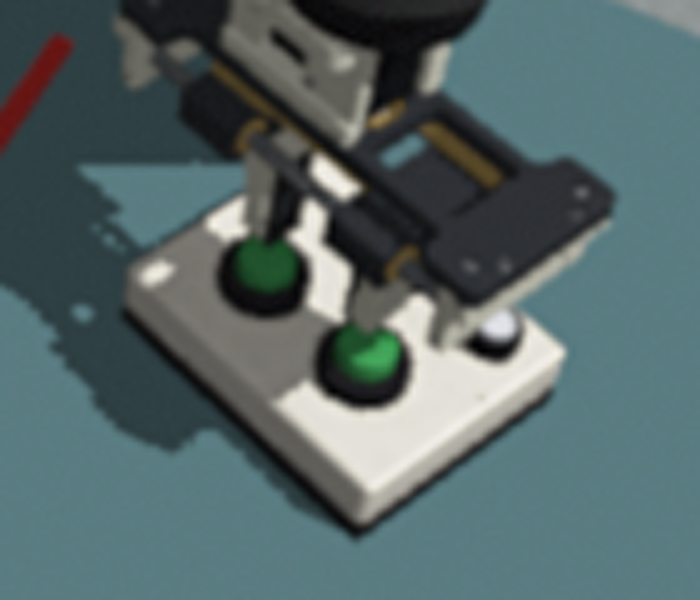

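View pics/w6.png

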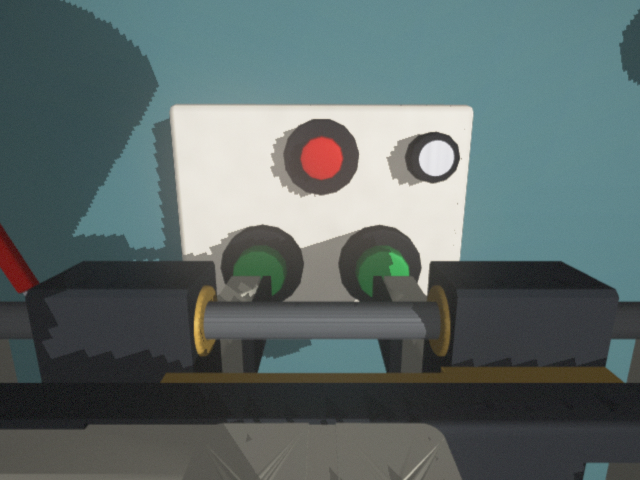

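Both tips are over their buttons; left tip about (251,277) over button (261,268), right tip about (397,277) over button (383,268), with parallax accounting for the spread. I'll make a small x trim, then descend to just above.

Request:
{"fn": "play_rows", "kwargs": {
  "series": [
    [49, 0.0015, 0, 0.005, 0],
    [49, 0.0015, 0, 0.01, 0],
    [49, 0.0015, 0, 0.015, 0],
    [49, 0.0015, 0, 0.018, 0],
    [49, 0.0015, 0, 0.018, 0],
    [49, 0.0015, 0, 0.018, 0]
  ]
}}

```text
clock: 9.7
tool_pos: [0.573, 0.1765, 0.1281]
orientation: [-180.0, -0.0, 161.8]
force: [-0.5, 0.3, -0.3]
opening: 0.0431
```

Run:
```python
from plant import *
import cv2,pickle
import numpy as np
o=get_obs(); print({k:o[k] for k in ['clock','tool_pos','orientation','force','opening']})
s=snapshot("scene"); f=s["frame"][:,:,::-1]; cv2.imwrite("pics/s7.png",cv2.resize(f[200:320,330:470],None,fx=5,fy=5,interpolation=cv2.INTER_CUBIC))
s=snapshot("wrist"); f=s["frame"][:,:,::-1]; cv2.imwrite("pics/w7.png",f)
o=get_obs(); print({k:o[k] for k in ['clock','tool_pos','orientation','force','opening']})
```

```text
{'clock': 9.7, 'tool_pos': array([0.57303342, 0.17654805, 0.1280701 ]), 'orientation': array([-1.79971592e+02, -2.06694733e-02,  1.61789737e+02]), 'force': array([-0.47650576,  0.29874734, -0.34024267]), 'opening': 0.04305771762333732}
{'clock': 9.8, 'tool_pos': array([0.57329309, 0.17666151, 0.12822414]), 'orientation': array([1.79991849e+02, 1.28528443e-02, 1.61789200e+02]), 'force': array([-0.76842623, -0.44799563, -0.18966643]), 'opening': 0.04308416008729984}
```

View pics/s7.png

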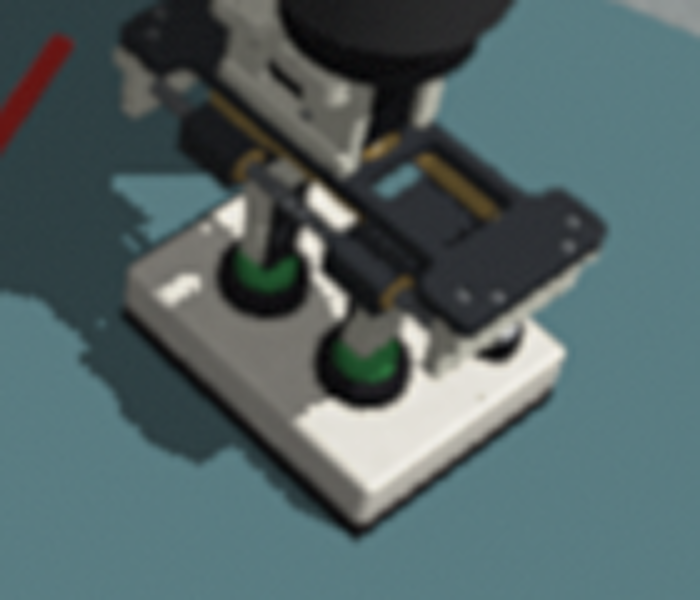

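View pics/w7.png

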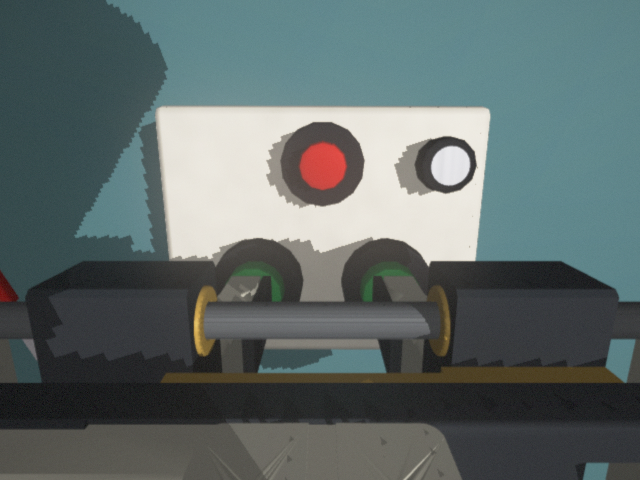

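Request:
{"fn": "play_rows", "kwargs": {
  "series": [
    [49, 0, 0, 0.003, 0],
    [49, 0, 0, 0.006, 0],
    [49, 0, 0, 0.009, 0],
    [49, 0, 0, 0.012, 0],
    [49, 0, 0, 0.014, 0],
    [49, 0, 0, 0.014, 0]
  ]
}}

```text
clock: 10.4
tool_pos: [0.5736, 0.1768, 0.1211]
orientation: [179.9, 0.2, 161.9]
force: [-23.7, -3.0, 60.4]
opening: 0.043
```

Higher force than planned, so I'm easing off while still holding.

Request:
{"fn": "play_rows", "kwargs": {
  "series": [
    [49, 0, 0, -0.0015, 0],
    [49, 0, 0, -0.003, 0]
  ]
}}

```text
clock: 10.6
tool_pos: [0.5735, 0.1767, 0.1216]
orientation: [179.9, 0.1, 161.9]
force: [-9.8, -1.8, 26.6]
opening: 0.0429
```

Run:
```python
from plant import *
import cv2
o=get_obs(); print({k:o[k] for k in ['clock','tool_pos','orientation','force','moment','opening']})
s=snapshot("scene"); f=s["frame"][:,:,::-1]; cv2.imwrite("pics/s8.png",cv2.resize(f[200:320,330:470],None,fx=5,fy=5,interpolation=cv2.INTER_CUBIC))
s=snapshot("wrist"); f=s["frame"][:,:,::-1]; cv2.imwrite("pics/w8.png",f)
o=get_obs(); print({k:o[k] for k in ['clock','tool_pos','orientation','force','moment','opening']})
```

```text
{'clock': 10.6, 'tool_pos': array([0.57347828, 0.1767386 , 0.12162745]), 'orientation': array([1.79895689e+02, 1.48834737e-01, 1.61859360e+02]), 'force': array([-9.78036924, -1.81494619, 26.62362413]), 'moment': array([-0.70431659,  3.72521278, -0.04004909]), 'opening': 0.04291871922655801}
{'clock': 10.7, 'tool_pos': array([0.5735364 , 0.17676543, 0.12144823]), 'orientation': array([1.79912558e+02, 1.40058267e-01, 1.61863236e+02]), 'force': array([-13.8722312 ,  -1.79468833,  36.89907017]), 'moment': array([-0.59554245,  5.27095028, -0.05835305]), 'opening': 0.043147013138854384}
```

View pics/s8.png

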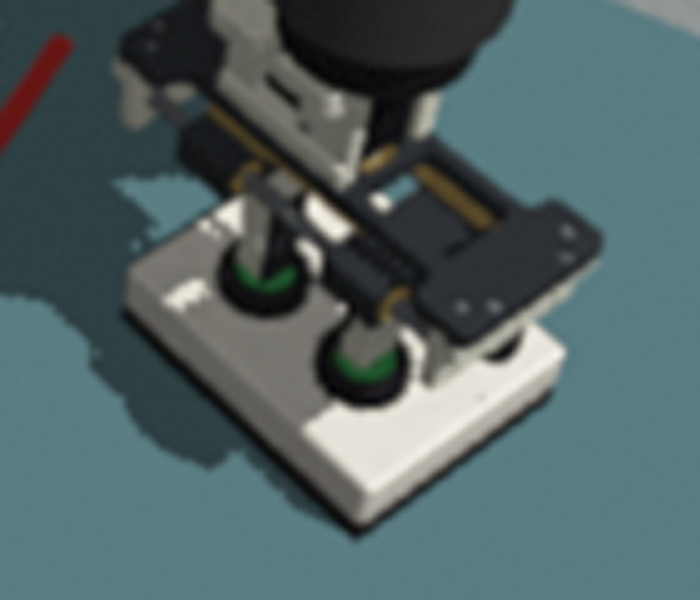

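View pics/w8.png

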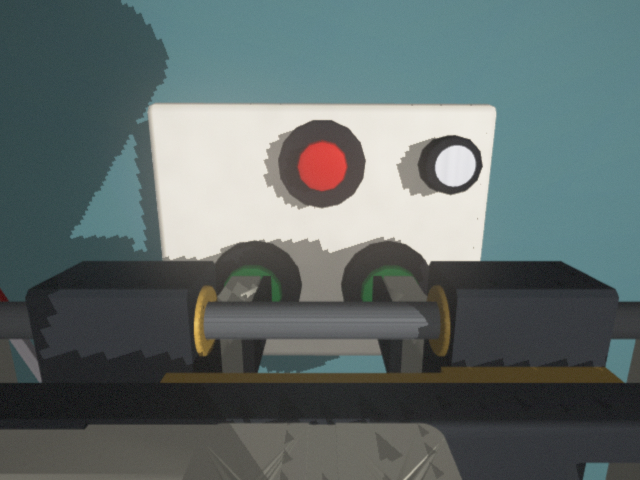

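```bash
cat > d.py <<'E'
from plant import *
import numpy as np
o=get_obs(); s=snapshot("wrist");f=s["frame"].astype(int);K=s["mtx"];M=s["tool_from_camera"]
def pts(mask):
    v,u=np.nonzero(mask);z=s["z_map"][v,u];d=np.linalg.inv(K)@np.array([u,v,np.ones_like(u)])*z
    p=M@np.array([d[0],-d[1],-d[2],np.ones(len(u))]);return p[:3]
import cv2
r,g,b=f[...,0],f[...,1],f[...,2]
er=lambda m,k=3:cv2.erode(m.astype(np.uint8),np.ones((k,k)))>0
G=er((g>r*1.5)&(g>b*1.3));Rd=er((r>g*2)&(r>120),7);L=np.arange(640)[None]<322
top=np.zeros((480,640),bool);top[118:125,175:270]=1;top[200:220,200:220]=1
for n,m in dict(gl_img_left=G&L,gr_img_right=G&~L,red=Rd&(np.arange(640)[None]>250),casetop=top).items():
    p=pts(m);print(n,p.shape[1],"tool z median",np.median(p[2]).round(4),"height",(o['tool_pos'][2]-np.median(p[2])).round(4), "x",np.median(p[0]).round(4))
print({k:o[k] for k in ['clock','tool_pos','force']})
E
python3 d.py
```

```text
gl_img_left 175 tool z median 0.0658 height 0.0556 x 0.0047
gr_img_right 194 tool z median 0.066 height 0.0555 x 0.0043
red 1323 tool z median 0.0591 height 0.0624 x 0.0553
casetop 1065 tool z median 0.081 height 0.0405 x 0.0715
{'clock': 10.7, 'tool_pos': array([0.5735364 , 0.17676543, 0.12144823]), 'force': array([-13.8722312 ,  -1.79468833,  36.89907017])}
```

Relative to the red top (62.4 mm in this reading), both greens are about 6.8 mm lower, so both are fully down. Easing a little and holding.

Request:
{"fn": "play_rows", "kwargs": {
  "series": [
    [49, 0, 0, -0.0008, 0],
    [49, 0, 0, -0.0008, 0],
    [49, 0, 0, -0.0008, 0],
    [49, 0, 0, -0.0008, 0]
  ]
}}

```text
clock: 11.15
tool_pos: [0.5736, 0.1768, 0.1216]
orientation: [179.9, 0.1, 161.9]
force: [-11.0, -1.3, 31.8]
opening: 0.0425
```

```bash
python3 d.py
```

```text
gl_img_left 181 tool z median 0.0659 height 0.0557 x 0.0049
gr_img_right 184 tool z median 0.0659 height 0.0556 x 0.0039
red 1324 tool z median 0.0592 height 0.0624 x 0.055
casetop 1065 tool z median 0.081 height 0.0405 x 0.0715
{'clock': 11.15, 'tool_pos': array([0.57356074, 0.17676352, 0.12157441]), 'force': array([-11.03942004,  -1.25934842,  31.81318786])}
```

Request:
{"fn": "play_rows", "kwargs": {
  "series": [
    [49, 0, 0, 0, 0],
    [49, 0, 0, 0, 0],
    [49, 0, 0, 0, 0],
    [49, 0, 0, 0, 0],
    [49, 0, 0, 0, 0],
    [49, 0, 0, 0, 0],
    [49, 0, 0, 0, 0],
    [49, 0, 0, 0, 0],
    [49, 0, 0, 0, 0],
    [49, 0, 0, 0, 0]
  ]
}}

```text
clock: 12.2
tool_pos: [0.5735, 0.1768, 0.1216]
orientation: [179.9, 0.1, 161.9]
force: [-11.1, -1.8, 30.7]
opening: 0.043
```

Request:
{"fn": "play_rows", "kwargs": {
  "series": [
    [49, 0, 0, 0, 0],
    [49, 0, 0, 0, 0],
    [49, 0, 0, 0, 0],
    [49, 0, 0, -0.02, 0],
    [49, 0, 0, -0.05, 0],
    [49, 0, 0, -0.09, 0],
    [49, 0, 0, -0.13, 0],
    [49, 0, 0, -0.16, 0],
    [49, 0, 0, -0.16, 0]
  ]
}}

```text
clock: 13.1
tool_pos: [0.575, 0.1774, 0.2829]
orientation: [179.7, 0.3, 161.8]
force: [0.4, 0.2, -0.2]
opening: 0.0429
```

Run:
```python
from plant import *
import cv2,pickle
import numpy as np
o=get_obs(); print({k:o[k] for k in ['clock','tool_pos','orientation','force','opening']})
s=snapshot("scene"); f=s["frame"][:,:,::-1]; cv2.imwrite("pics/s9.png",f)
s=snapshot("wrist"); f=s["frame"][:,:,::-1]; pickle.dump((o,s),open("w5.pkl","wb")); cv2.imwrite("pics/w9.png",f)
y=np.radians(o['orientation'][2]);A=np.array([[np.cos(y),np.sin(y)],[np.sin(y),-np.cos(y)]])
s2=s
f=s["frame"].astype(int);m=((f[...,1]>f[...,0]*1.5)&(f[...,1]>f[...,2]*1.3)).astype(np.uint8)
n,l,st,c=cv2.connectedComponentsWithStats(m);K=s["mtx"];M=s["tool_from_camera"]
for i in range(1,n):
    if st[i,4]<200: continue
    d=np.linalg.inv(K)@[*c[i],1];d=np.array([d[0],-d[1],-d[2]]);w=M[:3,:3]@d;k=(o['tool_pos'][2]-.058-M[2,3])/w[2];p=M[:3,3]+k*w
    z=np.median(s["z_map"][l==i]);print("world",o['tool_pos'][:2]+A.T@p[:2],"height by depth",o['tool_pos'][2]-(M[:3,:3]@(d*z)+M[:3,3])[2])
```

```text
{'clock': 13.1, 'tool_pos': array([0.57501487, 0.1773723 , 0.28293161]), 'orientation': array([179.66241271,   0.33873771, 161.81178349]), 'force': array([ 0.36050064,  0.15802825, -0.16006854]), 'opening': 0.042902070892181385}
world [0.56426593 0.14661695] height by depth 0.06486796712473941
world [0.58340326 0.20436999] height by depth 0.0645218246245714
```

View pics/s9.png

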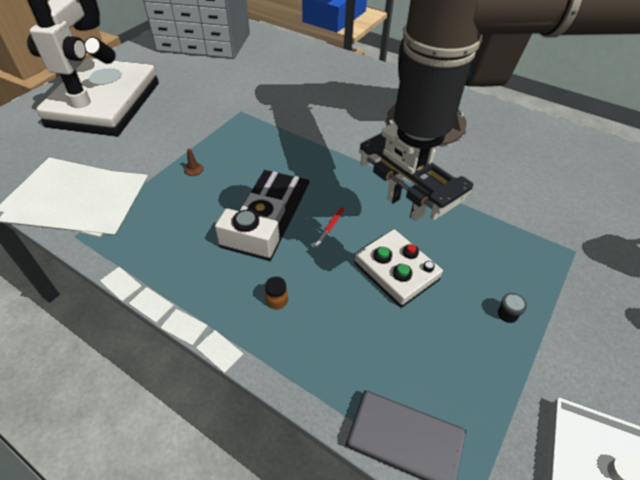

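View pics/w9.png

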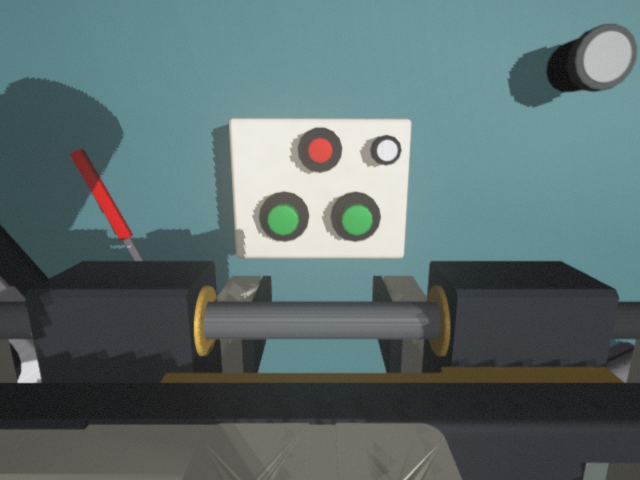

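Run:
```python
from plant import *
import cv2,pickle
s=snapshot("top"); f=s["frame"][:,:,::-1]; pickle.dump(s,open("top9.pkl","wb"))
cv2.imwrite("pics/t9.png",cv2.resize(f[190:345,340:445],None,fx=3.8,fy=3.8,interpolation=cv2.INTER_CUBIC))
```

```text
(no output)
```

View pics/t9.png

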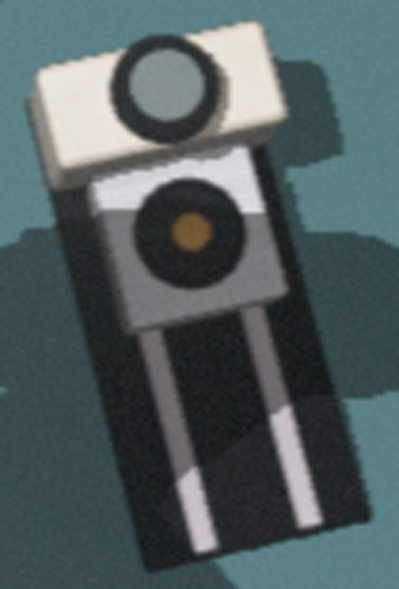

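Run:
```python
from h import *
s=load("top9");b=lambda U,V:((U+.5)/3.8-.5+340,(V+.5)/3.8-.5+190)
p=px_h(s,*b(241,418),.06);q=px_h(s,*b(191,231),.06);print(np.linalg.norm(p-q))
n=[px_h(s,*b(*c),.05) for c in [(133,331),(288,292)]];f=[px_h(s,*b(*c),.05) for c in [(90,180),(247,146)]]
D=[px_h(s,*b(*c),.08) for c in [(64,167),(287,110)]]
u=np.array([np.cos(np.radians(15.5)),np.sin(np.radians(15.5)),0])
print("carriage near/far edge & dock edge along u",[np.mean([x@u for x in a]).round(4) for a in (n,f,D)])
```

```text
0.1049896125972081
carriage near/far edge & dock edge along u [np.float64(0.4968), np.float64(0.5829), np.float64(0.5897)]
```

```bash
python3 -c "
from plant import *
print(close_job())"
```

```text
the job is handed in; nothing more can be done
None
```

The job is handed in at about 13 s. The carriage is home against the dock. Both green buttons were pressed together, held about 2.2 s, released together, and the arm lifted clear.

- **Carriage:** I pushed it with shut fingers until it stalled. The force rose to about 18 N with almost no further motion, within 2 mm of where I predicted the stop. The last top view puts its travel at about 105 mm, against roughly 106 mm expected. My corner readings still left an apparent gap of about 3 mm to the dock. That is about the accuracy of the pixels and calibration, and the stall says the carriage is home.
- **Buttons while held:** Wrist depth read both tops about 6.8 mm below the red button's top, so both were fully down. They read the same to within 0.2 mm.
- **Buttons after release:** Both tops are back up, level with each other, and the wrist force is near zero.
- **Console:** The greens measure within 1 mm of where they were before the press. The red button and the loose things on the bench look untouched.
- **What went differently than planned:** The buttons bottomed about 3.5 mm earlier than computed. The first press therefore peaked at about 60 N vertical and 24 N sideways on the fingertips. I eased it to about 31 N for the rest of the hold. That peak is under the 120 N wrist limit. It is above the 40 N set for the arm and gripper body, but I saw only the fingertips touching.

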